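# Load and latch a relay in the high-voltage test fixture

### The arm

A 7-joint arm with a two-finger parallel gripper is mounted at the origin on the work surface. World frame = base frame: x ahead of the robot, y to its left, z up, the work surface at z = 0. Lengths are in m, angles in rad, forces in N, time in s.
With the tool pointing down it reaches from about 0.425 to 0.875 m from the base axis. Payload 4.7 kg.
Tool frame: the origin (TCP) lies on the centre line of the jaws, within the pads' length; the fingertips stand 14 mm ahead of it and the grasp point (between the pads) lies 5 mm behind it; z points along the fingers, y is the line along which they close (so a half turn about z gives the same grasp; the last joint's range is limited). The gripper opens to 87 mm and grips with 3 to 60 N. Pads are 19 mm wide; open, the fingers measure 117 mm over their backs; the gripper's body (75 mm by 190 mm) begins 51 mm behind the grasp point.
Start: joints at [-1.094, 0.321, -0.07, 1.45, 0.023, 1.371, -0.057], TCP at [0.29, 0.582, 0.237] pointing down, gripper open.
Joint ranges: [-2.86, 2.86], [-0.3, 2.09], [-1.38, 1.24], [0.06, 2.45], [-1.56, 4.7], [0.09, 2.05], [-2.69, 2.69]. Speed limits (rad/s): [2.57, 2.57, 3.14, 3.14, 3.14, 3.14, 3.14].

### API

Orientations are given as a rotation vector (axis times angle).
In Python, from bench import ctrl gives the robot as it stands.
- The arm moves only by the tool send_rows, never from a script. Its argument "steps" is a list of rows, each an object of numbers: "tx", "ty", "tz": the shift along the tool's x, y, z in units of 60 mm (1.0 is 60 mm); "turn": the turn about the tool's z in units of 8 degrees (1.0 is 8 degrees); "grip": the opening, from 0 (shut) to 1 (fully open). A call has 1 to 12 rows; each row shifts and turns the commanded pose from where the row before left it, along the tool's axes as they then stand; what a row does not reach is not made up. A row lasts 1/8 s, in which the tool goes at most 62.5 mm and 10.7 degrees, less where a joint would pass 70% of its speed; a pose out of reach is approached as far as the arm can. A call is refused whole if a number of a shift passes 1 or a number of a turn 1, either way. A call with a gripper value outside its range is refused whole. The fingers move at their own pace and stop on an object; "newtons" is the grip in N (left out, the last holds). Time passes only in rows, so rows that do not move let the fingers close. It gives the time, the measured TCP pose, the force, the opening and the grip force at its end, in the units of the state.
- ctrl.get_state(): the state, without advancing time (a new reading comes with each control period).
- ctrl.get_image(name): name is "scene" or "top" or "wrist"; returns a dict with "pixels" (384x512x3 uint8, red, green, blue), "K" (3x3 intrinsics, pixels), "cam_to_world" (4x4, takes a point from camera to world coordinates); the wrist camera has in their place "T_tool_cam" (4x4, takes a point from camera to tool coordinates, whose origin is the TCP and whose axes are the flange's). Camera axes: x right, y down, z forward; pixel columns grow to the right and rows downward; lengths in m; the calibration is good to about 2 mm. The wrist camera is an equidistant fisheye: a pixel r from the principal point sees the ray r / f radians off the axis. A picture is of the moment at which its call begins: read the wrist's pose just before it. There is no depth.
- ctrl.close_job(): hands the job in; it is judged then, once.
The state is a dict: "time": time; "joint_positions": joint angles; "qd": joint speeds; "joint_torque": joint torques, N m; "position": TCP position; "tool_rot": TCP orientation; "ft_force": force on the tool from outside, world axes, zero at the start; "torque": the same for the moment, N m; "grip_width": opening from 0.0 (shut) to 1.0 (fully open); "grip_force": force on a finger pad.
Only numpy, scipy, OpenCV 4.12 (cv2) and the standard library are available. Lean on these libraries where they do the work, as an engineer would, in place of code of your own. Each camera call takes 0.05 s, during which the arm holds its last target. There are 200 camera calls.

### The job

Take the orange relay out of the wooden rack and plug it fully home into the yellow socket of the test fixture (either way round fits). Then slide the red-gripped fork latch all the way in, so that its fork closes over the relay's flange and locks it down, and let go. Leave the other relays in the rack and the screwdriver and can on the bench where they are.

Things in the scene. Friction and masses are not known exactly. Their poses are not given: they have to be found in the camera images.
- relay_orange: plug-in relay, orange housing. Origin: centre of the plug's underside, z up. Plug 28 (x) x 44 (y) x 24 mm high, lowest 7 mm tapered 3.5 mm a side; black flange 66 x 60 x 6 mm, 24 to 30 mm above the origin; housing 44 (x) x 60 (y) mm, 30 to 88 mm above it. 0.2-0.4 kg. Stands plug down in a rack pocket, its flange on the rack's top; grip across its 44 mm (x), above the flange.
- relay_blue: plug-in relay, blue housing. Origin: centre of the plug's underside, z up. Plug 28 (x) x 44 (y) x 24 mm high, lowest 7 mm tapered 3.5 mm a side; black flange 66 x 60 x 6 mm, 24 to 30 mm above the origin; housing 44 (x) x 60 (y) mm, 30 to 88 mm above it. 0.2-0.4 kg. Stays in the rack.
- relay_white: plug-in relay, white housing. Origin: centre of the plug's underside, z up. Plug 28 (x) x 44 (y) x 24 mm high, lowest 7 mm tapered 3.5 mm a side; black flange 66 x 60 x 6 mm, 24 to 30 mm above the origin; housing 44 (x) x 60 (y) mm, 30 to 88 mm above it. 0.2-0.4 kg. Stays in the rack.
- rack: wooden storage rack, a fixed block 100 (x) by 270 (y) by 45 mm high; origin: centre of its underside. Three pockets in a row along y at -90, 0 and +90 mm, each 34 (x) by 50 (y) mm and 30 mm deep; one relay stands in each.
- socket_mouth (a point): centre of the mouth of the socket hole in the yellow block (80 x 66 mm) of the fixed aluminium fixture, 44 mm above the bench; axes: x across, y along towards the latch, z up. Hole 30.5 (x) x 46.5 (y) mm, 26 deep; a relay is home with its flange on the block, its origin 24 mm below this point. Base plate 130 mm wide (x), y = -60 to +200 mm, 12 thick.
- latch (a joint): travel of the fork latch in m: 0 drawn back, 0.090 fully in at its stop; slides along the fixture's -y, about 3 N friction, stays where left. Blue carriage 76 (x) x 50 (y) mm, top 59 mm above the bench; two steel tines in front, 66 long, 50 apart inside, tips 66 mm from the socket centre at 0 and 24 mm past it at 0.090, pass 3 mm over a seated relay's flange.
- latch_grip (a point): centre of the top of the latch's red grip post, moving with it: post 24 (x) x 20 (y) mm, 40 mm high, 59 to 99 mm above the bench. Lies on the fixture's y axis, 155 mm from the socket centre with the latch drawn back, 65 mm when fully in. Axes as the fixture's.
- screwdriver: screwdriver lying on the bench beyond the work; a bystander. Origin: centre of its underside.
- spray_can: green-labelled can, 54 mm in diameter and 130 mm high, standing on the bench; a bystander. Origin: centre of its underside.
Things that resemble listed ones, but are neither listed nor needed, are in the scene too. What is shaped like the relay_orange but purple is not meant.

How it is judged:
By the outcome, as a careful person would: the job done as asked, in the order asked, and still so for the second after the job is handed in, with the robot touching nothing.
It also fails if it takes over 54 s, if anything falls off the work surface, if the arm or the gripper's body presses on something with over 40 N, if the wrist force passes 120 N, or if a joint passes its speed limit or range.

## Working session

There is one attempt and no reset: what is moved stays moved. The work goes in short steps, Python scripts to look and compute and a tool call to move; the robot and the scene stay as the last step left them, time stands still between calls to the robot, and variables do not carry over. Pictures are saved under pics/ and viewed, at most 10 in all, crops included, and the job is handed in when it is done.

Besides the shell and the picture viewer there is one more tool, called after ">>>" as a command line: name --argument value ..., lists and objects as JSON in quotes. send_rows: Moves the arm, as the interface text tells. Its arguments: {"type":"object","properties":{"steps":{"type":"array"},"newtons":{"type":"number"}},"required":["steps"]}

```bash
mkdir -p pics
python3 - <<'E'
from bench import ctrl
import cv2,numpy as np
print(ctrl.get_state())
ims=[]
for n in("scene","top"):
    d=ctrl.get_image(n);np.savez(f"{n}.npz",**d)
    cv2.imwrite(f"pics/{n}.png",d["pixels"][:,:,::-1]);print(n,d["K"],d["cam_to_world"])
E
```

```text
{'time': 0.0, 'joint_positions': array([-1.09391797,  0.32183633, -0.07010963,  1.4516486 ,  0.02259573,
        1.370799  , -0.05690298]), 'qd': array([ 0.00030496,  0.00024177, -0.00078235,  0.00066889,  0.00052359,
        0.00029888,  0.00055258]), 'joint_torque': array([ 3.14972767e-04, -4.91296828e+01, -4.03628703e-01, -3.12520552e+01,
       -6.39105379e-02,  4.40708525e-02,  1.70129756e-04]), 'position': array([0.28998061, 0.58115313, 0.23546628]), 'tool_rot': array([-7.20303660e-01, -3.05753793e+00,  2.93817489e-03]), 'ft_force': array([ 1.13998215, -1.42282785,  0.80812896]), 'torque': array([0.00733515, 0.00672427, 0.01671434]), 'grip_force': 0.0, 'grip_width': 0.999518005916596}
scene [[469.98203747   0.         262.99512176]
 [  0.         469.98203747 190.27300012]
 [  0.           0.           1.        ]] [[-0.83170259  0.32530286 -0.44994317  1.06305868]
 [ 0.55519618  0.47954584 -0.67955352  0.72606051]
 [-0.00529233 -0.81499315 -0.57944642  0.66118324]
 [ 0.          0.          0.          1.        ]]
top [[421.42407438   0.         253.08149114]
 [  0.         421.42407438 189.90005573]
 [  0.           0.           1.        ]] [[-0.01183414 -0.99844541  0.0544675   0.55678532]
 [-0.99975939  0.01282067  0.01779863  0.00188255]
 [-0.01846928 -0.05424376 -0.9983569   1.09048519]
 [ 0.          0.          0.          1.        ]]
```

View pics/scene.png

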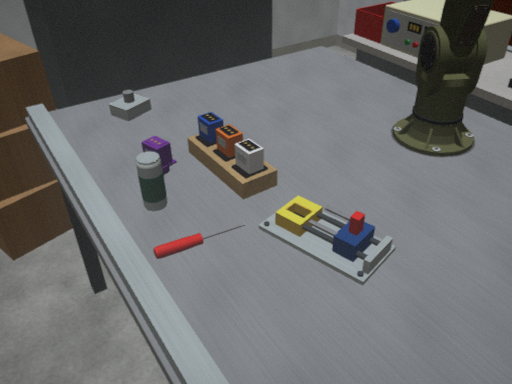

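View pics/top.png

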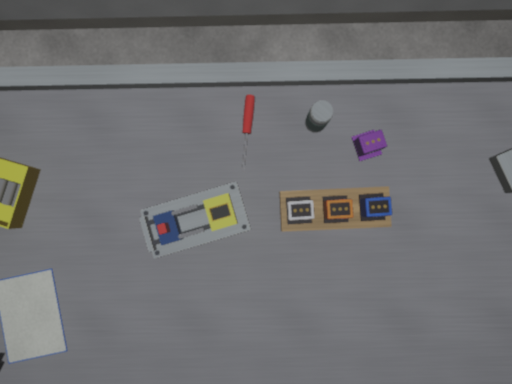

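The scene view shows the rack with blue (210,128), orange (229,140) and white (249,157) relays. It also shows a lone purple one (157,152), the can (151,180), the screwdriver (200,240), and the fixture with yellow socket (299,215) and red post (357,223). In the top view the orange relay is at (340,209), in the middle of the rack; purple is at (371,143), the yellow socket at (220,212) and the red post at (162,229). The orange one in the middle pocket fits the description: the purple one isn't in the rack and is ruled out by the task.

```bash
cat > h.py <<'E'
import cv2,numpy as np
from scipy.spatial.transform import Rotation as R
def ray(d,uv,wrist=None):
    K=d["K"];u=(np.array(uv,float)-K[:2,2])/[K[0,0],K[1,1]]
    if wrist is None: T=d["cam_to_world"];v=np.array([*u,1])
    else:
        T=wrist@d["T_tool_cam"];r=np.hypot(*u);v=np.array([*(u*np.sin(r)/max(r,1e-9)),np.cos(r)])
    return T[:3,3],T[:3,:3]@v
def plane(d,uv,z,wrist=None):
    o,v=ray(d,uv,wrist);return o+v*(z-o[2])/v[2]
def tool(s):
    T=np.eye(4);T[:3,:3]=R.from_rotvec(s["tool_rot"]).as_matrix();T[:3,3]=s["position"];return T
HSV=dict(orange=((5,150,90),(16,255,255)),yellow=((24,150,80),(34,255,255)),red=((0,170,60),(4,255,255)),navy=((108,120,30),(125,255,255)),wood=((10,80,60),(22,200,255)))
def blobs(pix,c,amin=30):
    h=cv2.cvtColor(pix,cv2.COLOR_RGB2HSV);m=cv2.inRange(h,*map(np.array,HSV[c]))
    return m,[q for q in sorted(cv2.findContours(m,0,1)[0],key=cv2.contourArea,reverse=True) if cv2.contourArea(q)>=amin]
E
python3 - <<'E'
from h import *
d=dict(np.load("top.npz"))
for c,z in(("orange",.109),("yellow",.044),("red",.099),("navy",.059),("wood",.045)):
    for q in blobs(d["pixels"],c)[1][:5]:
        r=cv2.minAreaRect(q);b=cv2.boxPoints(r)
        print(c,np.round(r[0]),cv2.contourArea(q),plane(d,r[0],z).round(4),np.round([plane(d,p,z)[:2] for p in b],3).tolist())
s=dict(np.load("scene.npz"))
a=cv2.resize(d["pixels"][170:270,130:400],None,fx=2.9,fy=2.9,interpolation=2)
b=cv2.resize(s["pixels"][100:280,180:400],None,fx=1.7,fy=1.7,interpolation=2)
W=max(a.shape[1],b.shape[1]);p=lambda i:np.pad(i,((0,0),(0,W-i.shape[1]),(0,0)))
cv2.imwrite("pics/crop.png",np.vstack([p(a),p(b)])[:600,:,::-1])
E
```

```text
orange [339. 208.] 414.0 [ 0.5647 -0.1791  0.109 ] [[0.584, -0.149], [0.588, -0.208], [0.545, -0.209], [0.542, -0.151]]
navy [378. 206.] 444.5 [ 0.5687 -0.2832  0.059 ] [[0.592, -0.252], [0.591, -0.315], [0.545, -0.314], [0.546, -0.251]]
navy [166. 227.] 317.5 [0.5236 0.234  0.059 ] [[0.552, 0.266], [0.564, 0.221], [0.496, 0.202], [0.484, 0.247]]
wood [335. 209.] 3223.0 [ 0.5648 -0.1811  0.045 ] [[0.608, -0.046], [0.617, -0.314], [0.522, -0.315], [0.513, -0.049]]
wood [ 25. 198.] 491.5 [0.6003 0.5934 0.045 ] [[0.529, 0.629], [0.68, 0.584], [0.672, 0.558], [0.521, 0.603]]
```

View pics/crop.png

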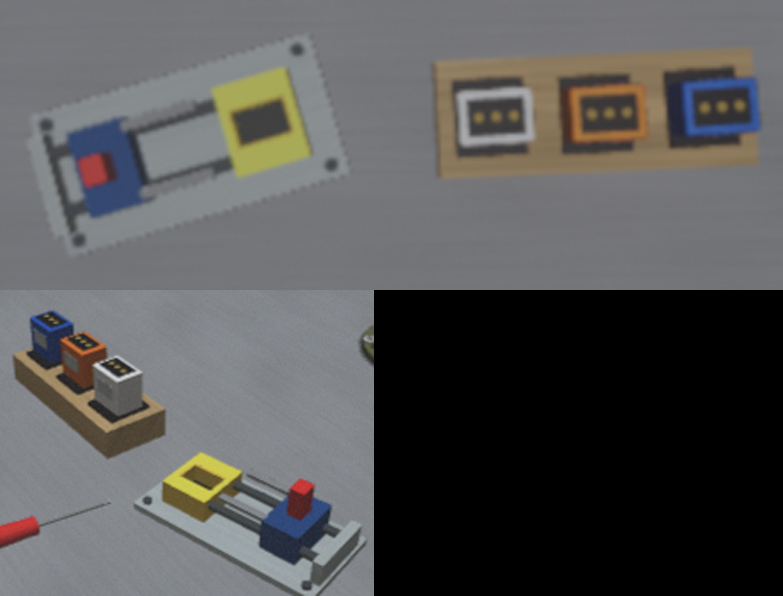

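The enlarged crop confirms the target: the orange relay is in the rack's middle pocket, between white and blue (crop about (605,112)). The purple one isn't in the rack. The fixture's socket is at crop (262,122) and the post at (97,170). Next I re-measure yellow and red with looser masks and plan the first move.

```bash
cat >> h.py <<'E'
HSV.update(yellow=((24,90,80),(36,255,255)),red=((0,130,60),(4,255,255)))
def plan(s,xyz,yaz):
    """shift in current tool axes (units), and turn units (tool z) to bring tool y to azimuth yaz deg mod 180"""
    T=tool(s);M=T[:3,:3];sh=M.T@(np.array(xyz)-T[:3,3])/.06
    a=np.degrees(np.arctan2(M[1,1],M[0,1]));t=(yaz-a+90)%180-90
    print("yaz now",a.round(2),"tilt",M[2].round(4),"shift",sh.round(2),"turn units",round(-t/8,2))
E
python3 - <<'E'
from h import *
from bench import ctrl
d=dict(np.load("top.npz"))
for c,z in(("yellow",.044),("red",.099)):
    for q in blobs(d["pixels"],c,15)[1][:5]:
        r=cv2.minAreaRect(q);b=cv2.boxPoints(r)
        print(c,np.round(r[0]),cv2.contourArea(q),plane(d,r[0],z).round(4),np.round([plane(d,p,z)[:2] for p in b],3).tolist())
s=ctrl.get_state();plan(s,(.54,.12,.26),14)
E
```

```text
yellow [  5. 193.] 775.5 [0.6134 0.644  0.044 ] [[0.546, 0.702], [0.704, 0.659], [0.682, 0.586], [0.524, 0.63]]
yellow [220. 212.] 771.5 [0.5609 0.1043 0.044 ] [[0.589, 0.147], [0.607, 0.083], [0.533, 0.062], [0.515, 0.125]]
red [248. 114.] 267.0 [0.793  0.0293 0.099 ] [[0.749, 0.044], [0.839, 0.034], [0.837, 0.014], [0.747, 0.024]]
red [162. 228.] 49.5 [0.5233 0.2347 0.099 ] [[0.531, 0.246], [0.535, 0.228], [0.516, 0.224], [0.512, 0.241]]
yaz now 63.49 tilt [-1.0e-04 -1.7e-03 -1.0e+00] shift [-7.16 -5.02 -0.4 ] turn units 6.19
```

>>> send_rows --steps '[{"tx": -0.74,"ty": -0.47,"tz": -0.05},{"tx": -0.74,"ty": -0.47,"tz": -0.05},{"tx": -0.74,"ty": -0.47,"tz": -0.05},{"tx": -0.74,"ty": -0.47,"tz": -0.05},{"tx": -0.74,"ty": -0.47,"tz": -0.05},{"tx": -0.74,"ty": -0.47,"tz": -0.05},{"tx": -0.74,"ty": -0.47,"tz": -0.05},{"tx": -0.74,"ty": -0.47,"tz": -0.05},{"tx": -0.74,"ty": -0.47,"tz": -0.05},{"tx": -0.74,"ty": -0.47,"tz": -0.05},{"turn": 1},{"turn": 1}]'

```text
validation failed for argument at $.st...
```

>>> send_rows --steps '[{"turn": 1},{"turn": 1},{"turn": 1},{"turn": 0.9},{},{}]'

```text
validation failed for argument at $.st...
```

Run:
```python
from h import *
from bench import ctrl
s=ctrl.get_state();d=ctrl.get_image("wrist");np.savez("w1.npz",**d,T=tool(s))
print(s["position"],s["time"],d["K"].round(1),d["T_tool_cam"].round(3))
plan(s,(.565,-.18,.26),0)
cv2.imwrite("pics/w1.png",d["pixels"][:,:,::-1])
```

```text
[0.29001398 0.58119212 0.23558777] 0.1 [[297.3   0.  254.7]
 [  0.  297.3 192.7]
 [  0.    0.    1. ]] [[-0.    -0.956 -0.295  0.082]
 [ 1.    -0.    -0.     0.   ]
 [ 0.    -0.295  0.956 -0.149]
 [ 0.     0.     0.     1.   ]]
yaz now 63.49 tilt [-1.0e-04 -1.7e-03 -1.0e+00] shift [-9.76 -9.31 -0.39] turn units 7.94
```

View pics/w1.png

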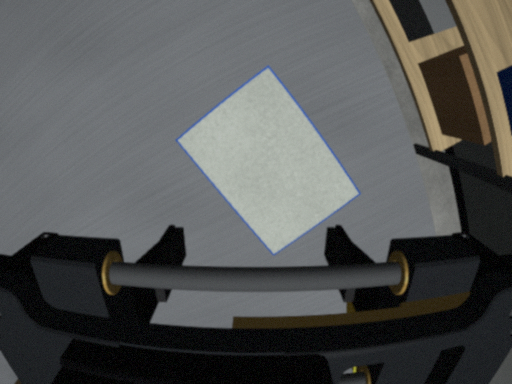

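The move was refused, so the arm is still at its start; this view shows only the paper sheet (270,160). Rows probably need every field, so I'll retry with complete rows.

>>> send_rows --steps '[{"tx": -0.74,"ty": -0.47,"tz": -0.05,"turn": 0,"grip": 1},{"tx": -0.74,"ty": -0.47,"tz": -0.05,"turn": 0,"grip": 1},{"tx": -0.74,"ty": -0.47,"tz": -0.05,"turn": 0,"grip": 1},{"tx": -0.74,"ty": -0.47,"tz": -0.05,"turn": 0,"grip": 1},{"tx": -0.74,"ty": -0.47,"tz": -0.05,"turn": 0,"grip": 1},{"tx": -0.74,"ty": -0.47,"tz": -0.05,"turn": 0,"grip": 1},{"tx": -0.74,"ty": -0.47,"tz": -0.05,"turn": 0,"grip": 1},{"tx": -0.74,"ty": -0.47,"tz": -0.05,"turn": 0,"grip": 1},{"tx": -0.74,"ty": -0.47,"tz": -0.05,"turn": 0,"grip": 1},{"tx": -0.74,"ty": -0.47,"tz": -0.05,"turn": 0,"grip": 1},{"tx": 0,"ty": 0,"tz": 0,"turn": 1,"grip": 1},{"tx": 0,"ty": 0,"tz": 0,"turn": 1,"grip": 1}]'

```text
time: 1.65
position: [0.5618, 0.13, 0.2662]
tool_rot: [-1.149, -2.924, 0.0]
ft_force: [0.6, 0.6, -0.2]
grip_width: 1.0
grip_force: 0.0
```

>>> send_rows --steps '[{"tx": 0,"ty": 0,"tz": 0,"turn": 1,"grip": 1},{"tx": 0,"ty": 0,"tz": 0,"turn": 1,"grip": 1},{"tx": 0,"ty": 0,"tz": 0,"turn": 1,"grip": 1},{"tx": 0,"ty": 0,"tz": 0,"turn": 0.9,"grip": 1},{"tx": 0,"ty": 0,"tz": 0,"turn": 0,"grip": 1},{"tx": 0,"ty": 0,"tz": 0,"turn": 0,"grip": 1}]'

```text
time: 2.4
position: [0.5615, 0.1311, 0.2664]
tool_rot: [-1.882, -2.516, 0.0]
ft_force: [-0.9, -0.0, 0.5]
grip_width: 1.001
grip_force: 0.0
```

Run:
```python
from h import *
from bench import ctrl
s=ctrl.get_state();d=ctrl.get_image("wrist");np.savez("w2.npz",**d,T=tool(s))
print(s["position"],s["time"])
plan(s,(.565,-.18,.26),0)
cv2.imwrite("pics/w2.png",d["pixels"][:,:,::-1])
```

```text
[0.56151251 0.13109613 0.26644601] 2.4
yaz now 16.41 tilt [ 0.e+00 -2.e-04 -1.e+00] shift [-4.99 -1.41  0.11] turn units 2.05
```

View pics/w2.png

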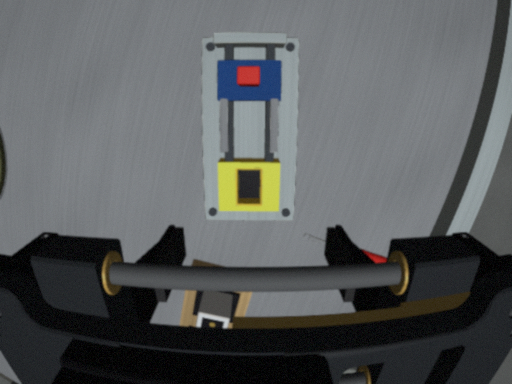

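The wrist view from above the fixture shows the yellow socket at (249,187) with its hole at (249,186), the red post at (249,76) and the carriage at (249,80). The fixture's y axis runs up the picture. I'll measure these precisely and plan the rack view, with the relay ahead of the tool's +x.

```bash
cat >> h.py <<'E'
def meas(d,T,c,z,n=2):
    m,bs=blobs(d["pixels"],c,60)
    for q in bs[:n]:
        # corners from undistorted contour on the plane, in mm
        P=np.array([plane(d,p[0]+0.0,z,T)[:2] for p in q],np.float32)*1000
        r=cv2.minAreaRect(P);print(c,cv2.boundingRect(q),"ctr",np.round(r[0],1),"size",np.round(r[1],1),"ang",round(r[2],2))
E
python3 - <<'E'
from h import *
from bench import ctrl
d=dict(np.load("w2.npz"));T=d["T"]
meas(d,T,"yellow",.044);meas(d,T,"red",.099);meas(d,T,"navy",.059)
# socket hole: non-yellow inside yellow hull
m,bs=blobs(d["pixels"],"yellow",60);f=np.zeros_like(m);cv2.drawContours(f,bs[:1],-1,255,-1);h=cv2.bitwise_and(f,255-m)
q=max(cv2.findContours(h,0,1)[0],key=cv2.contourArea)
P=np.array([plane(d,p[0]*1.,.044,T)[:2] for p in q],np.float32)*1000;print("hole",cv2.boundingRect(q),cv2.minAreaRect(P))
# grey base plate
g=cv2.cvtColor(d["pixels"],cv2.COLOR_RGB2HSV);b=cv2.inRange(g,(0,0,0),(180,255,255))
for uv in((249,76),(249,187)):print(plane(d,uv,.099 if uv[1]<100 else .044,T))
plan(ctrl.get_state(),(.565,-.28,.266),1.9)
E
```

```text
yellow (218, 160, 62, 51) ctr [559.8 106.7] size [79.7 67.8] ang 16.47
red (238, 67, 21, 19) ctr [523. 236.] size [20.8 19.4] ang 16.28
red (364, 251, 23, 13) ctr [738.5  74.6] size [11.8 38.6] ang 85.6
navy (218, 60, 63, 41) ctr [523.5 235.2] size [73.2 48.6] ang 16.06
hole (238, 170, 23, 34) ((560.849365234375, 105.24528503417969), (28.907434463500977, 44.65961837768555), 16.349376678466797)
[0.5240652  0.23620585 0.099     ]
[0.56106841 0.10498382 0.044     ]
yaz now 16.38 tilt [ 0.e+00 -1.e-04 -1.e+00] shift [-6.59 -1.88  0.01] turn units 1.81
```

The hole measures 28.9 x 44.7 mm (30.5 x 46.5 given), centre (0.5608, 0.1052), yaw 16.3°. Both views put the post 136 mm from it, so the latch is already about 18 mm in. That still clears the flange. Next, the rack.

>>> send_rows --steps '[{"tx": -0.66,"ty": -0.19,"tz": 0,"turn": 0,"grip": 1},{"tx": -0.66,"ty": -0.19,"tz": 0,"turn": 0,"grip": 1},{"tx": -0.66,"ty": -0.19,"tz": 0,"turn": 0,"grip": 1},{"tx": -0.66,"ty": -0.19,"tz": 0,"turn": 0,"grip": 1},{"tx": -0.66,"ty": -0.19,"tz": 0,"turn": 0,"grip": 1},{"tx": -0.66,"ty": -0.19,"tz": 0,"turn": 0,"grip": 1},{"tx": -0.66,"ty": -0.19,"tz": 0,"turn": 0,"grip": 1},{"tx": -0.66,"ty": -0.19,"tz": 0,"turn": 0,"grip": 1},{"tx": -0.66,"ty": -0.19,"tz": 0,"turn": 0,"grip": 1},{"tx": -0.66,"ty": -0.19,"tz": 0,"turn": 0.9,"grip": 1},{"tx": 0,"ty": 0,"tz": 0,"turn": 0.9,"grip": 1},{"tx": 0,"ty": 0,"tz": 0,"turn": 0,"grip": 1}]'

```text
time: 3.95
position: [0.5631, -0.2813, 0.2663]
tool_rot: [-2.183, -2.259, 0.0]
ft_force: [0.5, 0.6, -0.2]
grip_width: 0.999
grip_force: 0.0
```

Run:
```python
from h import *
from bench import ctrl
s=ctrl.get_state();T=tool(s);d=ctrl.get_image("wrist");np.savez("w3.npz",**d,T=T)
print(s["position"],s["time"],np.abs(s["qd"]).max())
meas(d,T,"orange",.109);meas(d,T,"wood",.045)
cv2.imwrite("pics/w3.png",d["pixels"][:,:,::-1])
```

```text
[ 0.56313038 -0.28131602  0.26630203] 3.95 0.03669181448415967
orange (238, 58, 44, 57) ctr [ 564.  -180.9] size [43.7 58.2] ang 2.2
wood (219, 0, 81, 195) ctr [ 564.8 -189.3] size [ 98.7 252.3] ang 1.91
wood (101, 253, 20, 42) ctr [ 334.9 -459. ] size [88.1 32.7] ang 75.63
```

View pics/w3.png

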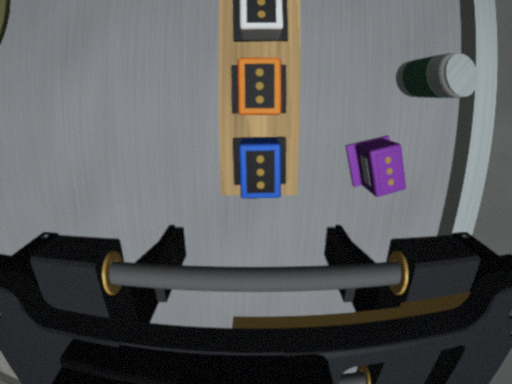

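The orange relay is at (260,87) in the wrist view, with white above it and blue below at (261,168). Its top measures 43.7 x 58.2 mm (44 x 60 given), centre (0.564, -0.181), yaw 2°, which agrees with the top view.

Run:
```python
from h import *
from bench import ctrl
plan(ctrl.get_state(),(.564,-.181,.084),2.1)
```

```text
yaz now 2.09 tilt [ 4.e-04 -1.e-04 -1.e+00] shift [1.66 0.07 3.04] turn units -0.0
```

>>> send_rows --steps '[{"tx": 0.55,"ty": 0.02,"tz": 0,"turn": 0,"grip": 1},{"tx": 0.55,"ty": 0.02,"tz": 0,"turn": 0,"grip": 1},{"tx": 0.56,"ty": 0.03,"tz": 0,"turn": 0,"grip": 1},{"tx": 0,"ty": 0,"tz": 0.5,"turn": 0,"grip": 1},{"tx": 0,"ty": 0,"tz": 0.5,"turn": 0,"grip": 1},{"tx": 0,"ty": 0,"tz": 0.5,"turn": 0,"grip": 1},{"tx": 0,"ty": 0,"tz": 0.5,"turn": 0,"grip": 1},{"tx": 0,"ty": 0,"tz": 0.5,"turn": 0,"grip": 1},{"tx": 0,"ty": 0,"tz": 0.54,"turn": 0,"grip": 1},{"tx": 0,"ty": 0,"tz": 0,"turn": 0,"grip": 1}]'

```text
time: 5.25
position: [0.5624, -0.1795, 0.0819]
tool_rot: [-2.177, -2.258, 0.004]
ft_force: [-0.3, 0.5, 1.5]
grip_width: 1.001
grip_force: 0.0
```

>>> send_rows --steps '[{"tx": 0,"ty": 0,"tz": 0,"turn": 0,"grip": 0.45},{"tx": 0,"ty": 0,"tz": 0,"turn": 0,"grip": 0.3},{"tx": 0,"ty": 0,"tz": 0,"turn": 0,"grip": 0.3},{"tx": 0,"ty": 0,"tz": 0,"turn": 0,"grip": 0.3},{"tx": 0,"ty": 0,"tz": 0,"turn": 0,"grip": 0.3},{"tx": 0,"ty": 0,"tz": 0,"turn": 0,"grip": 0.3}]' --newtons 40

```text
time: 6.0
position: [0.5643, -0.1813, 0.0844]
tool_rot: [2.184, 2.258, 0.0]
ft_force: [-0.4, 0.8, 0.6]
grip_width: 0.504
grip_force: 40.0
```

Gripped: the opening is 43.8 mm, matching the housing. Lifting.

>>> send_rows --steps '[{"tx": 0,"ty": 0,"tz": -0.15,"turn": 0,"grip": 0.3},{"tx": 0,"ty": 0,"tz": -0.2,"turn": 0,"grip": 0.3},{"tx": 0,"ty": 0,"tz": -0.2,"turn": 0,"grip": 0.3},{"tx": 0,"ty": 0,"tz": -0.3,"turn": 0,"grip": 0.3},{"tx": 0,"ty": 0,"tz": -0.4,"turn": 0,"grip": 0.3},{"tx": 0,"ty": 0,"tz": -0.4,"turn": 0,"grip": 0.3},{"tx": 0,"ty": 0,"tz": -0.4,"turn": 0,"grip": 0.3},{"tx": 0,"ty": 0,"tz": -0.4,"turn": 0,"grip": 0.3},{"tx": 0,"ty": 0,"tz": 0,"turn": 0,"grip": 0.3},{"tx": 0,"ty": 0,"tz": 0,"turn": 0,"grip": 0.3}]'

```text
time: 7.25
position: [0.5637, -0.1812, 0.2307]
tool_rot: [-2.184, -2.257, 0.0]
ft_force: [-0.4, 0.1, -2.0]
grip_width: 0.5
grip_force: 40.0
```

Run:
```python
from h import *
from bench import ctrl
s=ctrl.get_state();print(s["position"],s["ft_force"],s["grip_width"]*87)
plan(s,(.5608,.1052,s["position"][2]),16.35)
```

```text
[ 0.56374735 -0.18117371  0.23066903] [-0.41130741  0.10009795 -2.00770071] 43.474323448339824
yaz now 1.88 tilt [ 4.e-04 -6.e-04 -1.e+00] shift [4.77 0.11 0.  ] turn units -1.81
```

>>> send_rows --steps '[{"tx": 0.4,"ty": 0.06,"tz": 0,"turn": 0,"grip": 0.3},{"tx": 0.42,"ty": 0.06,"tz": 0,"turn": 0,"grip": 0.3},{"tx": 0.5,"ty": 0.07,"tz": 0,"turn": 0,"grip": 0.3},{"tx": 0.5,"ty": 0.07,"tz": 0,"turn": 0,"grip": 0.3},{"tx": 0.5,"ty": 0.07,"tz": 0,"turn": 0,"grip": 0.3},{"tx": 0.5,"ty": 0.07,"tz": 0,"turn": 0,"grip": 0.3},{"tx": 0.5,"ty": 0.08,"tz": 0,"turn": 0,"grip": 0.3},{"tx": 0,"ty": 0,"tz": 0,"turn": -0.6,"grip": 0.3},{"tx": 0,"ty": 0,"tz": 0,"turn": -0.6,"grip": 0.3},{"tx": 0,"ty": 0,"tz": 0,"turn": -0.61,"grip": 0.3},{"tx": 0,"ty": 0,"tz": 0,"turn": 0,"grip": 0.3},{"tx": 0,"ty": 0,"tz": 0,"turn": 0,"grip": 0.3}]'

```text
time: 8.75
position: [0.586, 0.0187, 0.2304]
tool_rot: [-1.884, -2.513, 0.001]
ft_force: [-0.6, -0.5, -1.2]
grip_width: 0.5
grip_force: 40.0
```

```bash
cat >> h.py <<'E'
def hole(d,T):
    m,bs=blobs(d["pixels"],"yellow",60);q0=max(bs,key=cv2.contourArea)
    f=np.zeros_like(m);cv2.drawContours(f,[cv2.convexHull(q0)],-1,255,-1);h=cv2.bitwise_and(f,255-m)
    q=max(cv2.findContours(h,0,1)[0],key=cv2.contourArea)
    P=np.array([plane(d,p[0]*1.,.044,T)[:2] for p in q],np.float32)*1000
    print("hole",cv2.boundingRect(q),cv2.minAreaRect(P))
E
python3 - <<'E'
from h import *
from bench import ctrl
s=ctrl.get_state();T=tool(s);d=ctrl.get_image("wrist");np.savez("w4.npz",**d,T=T)
print(s["position"],s["time"])
meas(d,T,"yellow",.044,1);hole(d,T);meas(d,T,"red",.099,1)
plan(s,(.5608,.1052,.14),16.35)
cv2.imwrite("pics/w4.png",d["pixels"][:,:,::-1])
E
```

```text
[0.58600222 0.0186677  0.23040187] 8.75
yellow (219, 67, 73, 60) ctr [560.2 105.4] size [79.8 66.6] ang 15.71
hole (241, 77, 29, 39) ((560.45849609375, 105.56864166259766), (31.134979248046875, 42.90134048461914), 16.072566986083984)
red (380, 188, 56, 36) ctr [755.5  47. ] size [18.1 83.2] ang 84.11
yaz now 16.28 tilt [ 1.0e-04 -1.3e-03 -1.0e+00] shift [1.5  0.   1.51] turn units -0.01
```

View pics/w4.png

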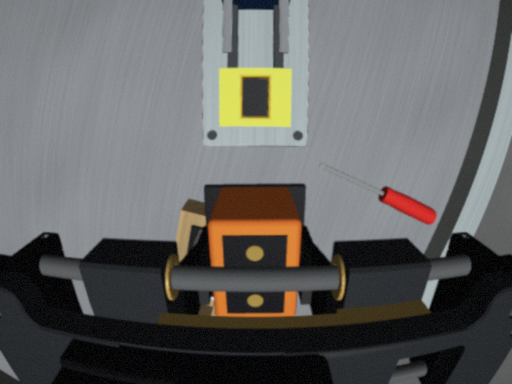

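The relay hangs straight in the jaws at (255,240), and the hole ahead at (255,97) measures (0.5604, 0.1055), within 0.5 mm of the first look. I'll move over it and descend to 18 mm above the mouth.

>>> send_rows --steps '[{"tx": 0.5,"ty": 0,"tz": 0,"turn": 0,"grip": 0.3},{"tx": 0.5,"ty": 0,"tz": 0,"turn": 0,"grip": 0.3},{"tx": 0.5,"ty": 0,"tz": 0,"turn": 0,"grip": 0.3},{"tx": 0,"ty": 0,"tz": 0.4,"turn": 0,"grip": 0.3},{"tx": 0,"ty": 0,"tz": 0.4,"turn": 0,"grip": 0.3},{"tx": 0,"ty": 0,"tz": 0.4,"turn": 0,"grip": 0.3},{"tx": 0,"ty": 0,"tz": 0.4,"turn": 0,"grip": 0.3},{"tx": 0,"ty": 0,"tz": 0.15,"turn": 0,"grip": 0.3},{"tx": 0,"ty": 0,"tz": 0,"turn": 0,"grip": 0.3},{"tx": 0,"ty": 0,"tz": 0,"turn": 0,"grip": 0.3}]'

```text
time: 10.05
position: [0.5618, 0.1052, 0.1273]
tool_rot: [1.882, 2.514, 0.003]
ft_force: [-0.0, -0.1, -2.2]
grip_width: 0.506
grip_force: 40.0
```

Run:
```python
from h import *
from bench import ctrl
s=ctrl.get_state();print(s["position"],s["ft_force"])
plan(s,(.5605,.1055,.083),16.3)
```

```text
[0.56184022 0.10522641 0.12730411] [-0.0467786  -0.10886917 -2.23548295]
yaz now 16.35 tilt [ 1.e-04  2.e-03 -1.e+00] shift [ 0.01 -0.02  0.74] turn units 0.01
```

Now down slowly into the socket, watching the force.

>>> send_rows --steps '[{"tx": 0,"ty": -0.01,"tz": 0.1,"turn": 0,"grip": 0.3},{"tx": 0,"ty": -0.01,"tz": 0.1,"turn": 0,"grip": 0.3},{"tx": 0,"ty": 0,"tz": 0.1,"turn": 0,"grip": 0.3},{"tx": 0,"ty": 0,"tz": 0.1,"turn": 0,"grip": 0.3},{"tx": 0,"ty": 0,"tz": 0.05,"turn": 0,"grip": 0.3},{"tx": 0,"ty": 0,"tz": 0,"turn": 0,"grip": 0.3}]'

```text
time: 10.8
position: [0.5598, 0.1047, 0.0989]
tool_rot: [-1.883, -2.515, 0.0]
ft_force: [0.6, -0.6, -2.1]
grip_width: 0.506
grip_force: 40.0
```

The plug is 8 mm in, past its taper, with no contact force. Continuing.

>>> send_rows --steps '[{"tx": 0,"ty": 0,"tz": 0.06,"turn": 0,"grip": 0.3},{"tx": 0,"ty": 0,"tz": 0.06,"turn": 0,"grip": 0.3},{"tx": 0,"ty": 0,"tz": 0.06,"turn": 0,"grip": 0.3},{"tx": 0,"ty": 0,"tz": 0.05,"turn": 0,"grip": 0.3},{"tx": 0,"ty": 0,"tz": 0.03,"turn": 0,"grip": 0.3},{"tx": 0,"ty": 0,"tz": 0,"turn": 0,"grip": 0.3},{"tx": 0,"ty": 0,"tz": 0,"turn": 0,"grip": 0.3}]'

```text
time: 11.68
position: [0.5599, 0.1047, 0.0836]
tool_rot: [1.883, 2.515, 0.0]
ft_force: [-0.2, -1.1, -2.8]
grip_width: 0.5
grip_force: 40.0
```

>>> send_rows --steps '[{"tx": 0,"ty": 0,"tz": 0.02,"turn": 0,"grip": 0.3},{"tx": 0,"ty": 0,"tz": 0.02,"turn": 0,"grip": 0.3},{"tx": 0,"ty": 0,"tz": 0,"turn": 0,"grip": 0.3},{"tx": 0,"ty": 0,"tz": 0,"turn": 0,"grip": 0.3}]'

```text
time: 12.18
position: [0.56, 0.1048, 0.0833]
tool_rot: [-1.882, -2.515, -0.001]
ft_force: [-6.0, -0.6, 10.6]
grip_width: 0.509
grip_force: 40.0
```

Firm contact at the expected height (TCP 0.083). Relax, open, and rise.

>>> send_rows --steps '[{"tx": 0,"ty": 0,"tz": -0.03,"turn": 0,"grip": 0.3},{"tx": 0,"ty": 0,"tz": 0,"turn": 0,"grip": 1},{"tx": 0,"ty": 0,"tz": 0,"turn": 0,"grip": 1},{"tx": 0,"ty": 0,"tz": 0,"turn": 0,"grip": 1},{"tx": 0,"ty": 0,"tz": 0,"turn": 0,"grip": 1},{"tx": 0,"ty": 0,"tz": -0.3,"turn": 0,"grip": 1},{"tx": 0,"ty": 0,"tz": -0.5,"turn": 0,"grip": 1},{"tx": 0,"ty": 0,"tz": -0.5,"turn": 0,"grip": 1},{"tx": 0,"ty": 0,"tz": -0.5,"turn": 0,"grip": 1},{"tx": 0,"ty": 0,"tz": -0.5,"turn": 0,"grip": 1},{"tx": 0,"ty": 0,"tz": 0,"turn": 0,"grip": 1},{"tx": 0,"ty": 0,"tz": 0,"turn": 0,"grip": 1}]'

```text
time: 13.68
position: [0.5597, 0.1047, 0.2211]
tool_rot: [-1.883, -2.515, -0.0]
ft_force: [-1.1, -0.3, 0.3]
grip_width: 0.999
grip_force: 0.0
```

Run:
```python
from h import *
from bench import ctrl
s=ctrl.get_state();T=tool(s);d=ctrl.get_image("wrist");print(s["position"],s["grip_width"])
meas(d,T,"red",.099,1);meas(d,T,"navy",.059,1)
t=ctrl.get_image("scene")
c=lambda p:cv2.resize(p,None,fx=3.4,fy=3.4,interpolation=2)
cv2.imwrite("pics/s2.png",c(t["pixels"][150:290,230:430])[:,:,::-1])
plan(s,(.523,.2358,.082),16.3)
```

```text
[0.55966346 0.10469794 0.22106269] 0.9992617814044181
red (245, 35, 25, 24) ctr [523.5 234.5] size [21.4 21.8] ang 16.41
navy (221, 31, 72, 48) ctr [523.4 234. ] size [73. 51.] ang 16.33
yaz now 16.36 tilt [ 2.e-04  2.e-04 -1.e+00] shift [2.27 0.03 2.32] turn units 0.01
```

View pics/s2.png

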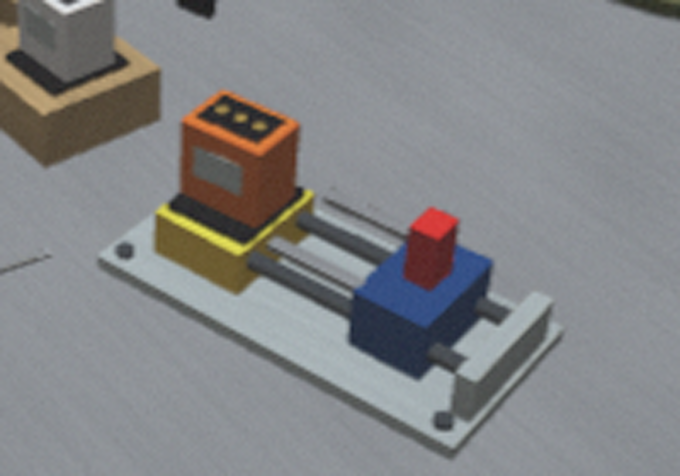

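The relay's flange lies flat on the yellow block (crop (235,215)), fully home, with the tine tips just short of it. The post is at (0.523, 0.235). I'll move over it, go down and grip it across x.

>>> send_rows --steps '[{"tx": 0.55,"ty": 0.01,"tz": 0,"turn": 0,"grip": 1},{"tx": 0.57,"ty": 0.01,"tz": 0,"turn": 0,"grip": 1},{"tx": 0.57,"ty": 0.01,"tz": 0,"turn": 0,"grip": 1},{"tx": 0.57,"ty": 0,"tz": 0,"turn": 0,"grip": 1},{"tx": 0,"ty": 0,"tz": 0.5,"turn": 0,"grip": 1},{"tx": 0,"ty": 0,"tz": 0.5,"turn": 0,"grip": 1},{"tx": 0,"ty": 0,"tz": 0.5,"turn": 0,"grip": 1},{"tx": 0,"ty": 0,"tz": 0.5,"turn": 0,"grip": 1},{"tx": 0,"ty": 0,"tz": 0.3,"turn": 0,"grip": 1},{"tx": 0,"ty": 0,"tz": 0,"turn": 0,"grip": 1},{"tx": 0,"ty": 0,"tz": 0,"turn": 0,"grip": 1}]'

```text
time: 15.15
position: [0.5242, 0.2356, 0.0839]
tool_rot: [1.882, 2.514, 0.002]
ft_force: [0.7, 0.1, -0.4]
grip_width: 0.998
grip_force: 0.0
```

>>> send_rows --steps '[{"tx": 0,"ty": 0,"tz": 0,"turn": 0,"grip": 0.4},{"tx": 0,"ty": 0,"tz": 0,"turn": 0,"grip": 0.1},{"tx": 0,"ty": 0,"tz": 0,"turn": 0,"grip": 0.1},{"tx": 0,"ty": 0,"tz": 0,"turn": 0,"grip": 0.1},{"tx": 0,"ty": 0,"tz": 0,"turn": 0,"grip": 0.1},{"tx": 0,"ty": 0,"tz": 0,"turn": 0,"grip": 0.1},{"tx": 0,"ty": 0,"tz": 0,"turn": 0,"grip": 0.1}]' --newtons 30

```text
time: 16.02
position: [0.5234, 0.2353, 0.0829]
tool_rot: [-1.883, -2.515, -0.0]
ft_force: [0.2, 0.0, -0.6]
grip_width: 0.284
grip_force: 0.0
```

>>> send_rows --steps '[{"tx": 0,"ty": 0,"tz": 0,"turn": 0,"grip": 0.1},{"tx": 0,"ty": 0,"tz": 0,"turn": 0,"grip": 0.1},{"tx": -0.15,"ty": 0,"tz": 0,"turn": 0,"grip": 0.1},{"tx": -0.15,"ty": 0,"tz": 0,"turn": 0,"grip": 0.1},{"tx": -0.15,"ty": 0,"tz": 0,"turn": 0,"grip": 0.1},{"tx": -0.15,"ty": 0,"tz": 0,"turn": 0,"grip": 0.1},{"tx": 0,"ty": 0,"tz": 0,"turn": 0,"grip": 0.1}]'

```text
time: 16.9
position: [0.5341, 0.1983, 0.0829]
tool_rot: [1.884, 2.512, -0.003]
ft_force: [0.6, -2.1, 0.4]
grip_width: 0.275
grip_force: 30.0
```

>>> send_rows --steps '[{"tx": -0.12,"ty": 0,"tz": 0,"turn": 0,"grip": 0.1},{"tx": -0.12,"ty": 0,"tz": 0,"turn": 0,"grip": 0.1},{"tx": -0.12,"ty": 0,"tz": 0,"turn": 0,"grip": 0.1},{"tx": -0.1,"ty": 0,"tz": 0,"turn": 0,"grip": 0.1},{"tx": -0.05,"ty": 0,"tz": 0,"turn": 0,"grip": 0.1},{"tx": -0.02,"ty": 0,"tz": 0,"turn": 0,"grip": 0.1},{"tx": 0,"ty": 0,"tz": 0,"turn": 0,"grip": 0.1},{"tx": 0,"ty": 0,"tz": 0,"turn": 0,"grip": 0.1}]'

```text
time: 17.9
position: [0.5422, 0.1699, 0.0829]
tool_rot: [-1.883, -2.515, 0.002]
ft_force: [-4.3, -0.3, 3.8]
grip_width: 0.274
grip_force: 30.0
```

>>> send_rows --steps '[{"tx": -0.03,"ty": 0,"tz": 0,"turn": 0,"grip": 0.1},{"tx": -0.03,"ty": 0,"tz": 0,"turn": 0,"grip": 0.1},{"tx": 0,"ty": 0,"tz": 0,"turn": 0,"grip": 0.1},{"tx": 0,"ty": 0,"tz": 0,"turn": 0,"grip": 0.1}]'

```text
time: 18.4
position: [0.5431, 0.1669, 0.0829]
tool_rot: [-1.882, -2.515, 0.001]
ft_force: [-4.6, 0.3, 3.7]
grip_width: 0.27
grip_force: 30.0
```

>>> send_rows --steps '[{"tx": -0.03,"ty": 0,"tz": 0,"turn": 0,"grip": 0.1},{"tx": -0.03,"ty": 0,"tz": 0,"turn": 0,"grip": 0.1},{"tx": 0,"ty": 0,"tz": 0,"turn": 0,"grip": 0.1},{"tx": 0,"ty": 0,"tz": 0,"turn": 0,"grip": 0.1}]'

```text
time: 18.9
position: [0.5435, 0.1655, 0.0829]
tool_rot: [-1.879, -2.514, -0.001]
ft_force: [-6.5, 4.7, 2.4]
grip_width: 0.274
grip_force: 30.0
```

>>> send_rows --steps '[{"tx": -0.04,"ty": 0,"tz": 0,"turn": 0,"grip": 0.1},{"tx": -0.04,"ty": 0,"tz": 0,"turn": 0,"grip": 0.1},{"tx": 0,"ty": 0,"tz": 0,"turn": 0,"grip": 0.1},{"tx": 0,"ty": 0,"tz": 0,"turn": 0,"grip": 0.1}]'

```text
time: 19.4
position: [0.5435, 0.1654, 0.0829]
tool_rot: [-1.873, -2.513, -0.006]
ft_force: [-8.4, 11.6, 2.6]
grip_width: 0.272
grip_force: 30.1
```

At the stop: no more travel, and the force is rising. Relax the push, open and rise.

>>> send_rows --steps '[{"tx": 0.08,"ty": 0,"tz": 0,"turn": 0,"grip": 0.1},{"tx": 0,"ty": 0,"tz": 0,"turn": 0,"grip": 1},{"tx": 0,"ty": 0,"tz": 0,"turn": 0,"grip": 1},{"tx": 0,"ty": 0,"tz": 0,"turn": 0,"grip": 1},{"tx": 0,"ty": 0,"tz": 0,"turn": 0,"grip": 1},{"tx": 0,"ty": 0,"tz": -0.3,"turn": 0,"grip": 1},{"tx": 0,"ty": 0,"tz": -0.6,"turn": 0,"grip": 1},{"tx": 0,"ty": 0,"tz": -0.6,"turn": 0,"grip": 1},{"tx": 0,"ty": 0,"tz": -0.6,"turn": 0,"grip": 1},{"tx": 0,"ty": 0,"tz": -0.4,"turn": 0,"grip": 1},{"tx": 0,"ty": 0,"tz": 0,"turn": 0,"grip": 1},{"tx": 0,"ty": 0,"tz": 0,"turn": 0,"grip": 1}]'

```text
time: 20.9
position: [0.5442, 0.1632, 0.2328]
tool_rot: [-1.883, -2.515, 0.0]
ft_force: [0.3, -0.8, 0.4]
grip_width: 0.999
grip_force: 0.0
```

Run:
```python
from h import *
from bench import ctrl
s=ctrl.get_state();print(s["position"],s["grip_width"],s["ft_force"])
t=ctrl.get_image("scene")
cv2.imwrite("pics/s3.png",cv2.resize(t["pixels"][90:290,150:430],None,fx=2.8,fy=2.8,interpolation=2)[:,:,::-1])
d=ctrl.get_image("top")
for c,z in(("navy",.059),("red",.099),("orange",.108)):
    for q in blobs(d["pixels"],c,25)[1]:
        r=cv2.minAreaRect(q);print(c,np.round(r[0]),plane(d,r[0],z).round(4))
```

```text
[0.54422411 0.16320757 0.23276544] 0.9991599165679244 [ 0.28369177 -0.75295519  0.39122269]
navy [378. 206.] [ 0.5687 -0.2832  0.059 ]
navy [198. 218.] [0.5461 0.1552 0.059 ]
red [248. 114.] [0.793  0.0294 0.099 ]
```

View pics/s3.png

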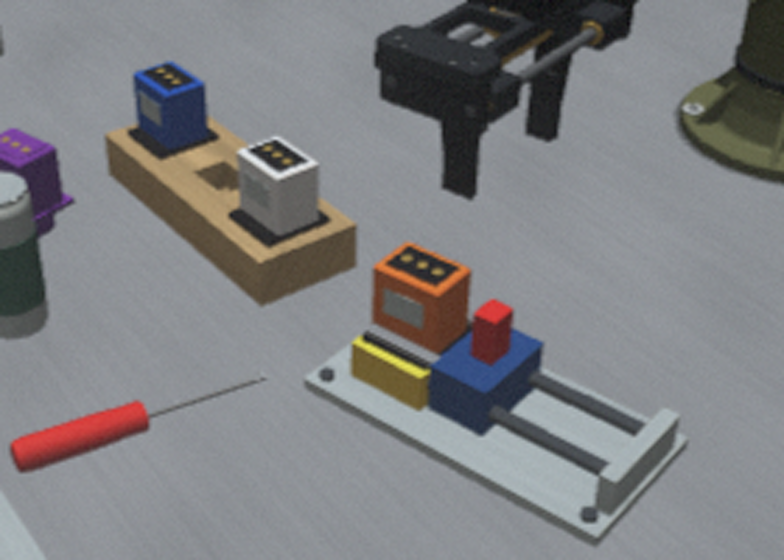

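The picture shows the relay seated (420,300), the carriage against the block (487,370) with a tine over the flange, and the gripper clear. The blue and white relays, the screwdriver and the can haven't moved.

```bash
python3 -c "
from bench import ctrl
print(ctrl.close_job())"
```

```text
the job is handed in; nothing more can be done
None
```

The orange relay is plugged fully home in the yellow socket, the fork latch is pushed in to its stop over the flange, and the gripper is clear; I handed the job in at about 21 s, with no verdict shown.

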